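# Nest the spring washer and hold the snap ring spread at the axle's groove

### The arm

A 7-joint arm with a two-finger parallel gripper is mounted at the origin on a cart in front of the work surface, level with it; the furniture and walls round the work are solid. World frame = base frame: x ahead of the robot, y to its left, z up, the work surface at z = 0. Lengths are in mm, angles in rad, forces in N, time in s.
With the tool pointing down it reaches from about 350 to 900 mm from the base axis. Payload 7.2 kg.
Tool frame: the origin (TCP) lies midway between the tips of the shut fingers; the grasp point (between the pads) lies env.grip_depth behind it (env.grip_depth is the distance from the TCP to the grasp point, in mm); z points along the fingers, y is the line along which they close (so a half turn about z gives the same grasp; the last joint's range is limited). The gripper opens to 88 mm and grips with 3 to 60 N. Pads are 20 mm wide; open, the fingers measure 115 mm over their backs; the gripper's body (75 mm by 178 mm) begins 61 mm behind the grasp point.
Start: joints at [-1.381, 0.411, -0.013, 1.596, 0.006, 1.134, -0.082], TCP at [159.356, 604.347, 222.653] pointing down, gripper open.
Joint ranges: [-2.95, 2.95], [-0.29, 1.99], [-1.47, 1.44], [0.14, 2.54], [-1.03, 4.17], [0.13, 1.85], [-2.86, 2.86]. Speed limits (rad/s): [2.39, 2.39, 3.01, 3.01, 3.14, 3.14, 3.14].

### API

Orientations are given as a unit quaternion [x, y, z, w].
In Python, from plant import env gives the robot as it stands.
- The arm moves only by the tool send_rows, never from a script. Its argument "increments" is a list of rows, each an object of numbers: "dx", "dy", "dz": the shift along the tool's x, y, z normalised to -1 to 1, where 1 is 0.03 m; "roll": the turn about the tool's z normalised to -1 to 1, where 1 is 0.1 rad; "fingers": the closure, from -1 (fully open) to 1 (shut). In form: [{"dx": .., "dy": .., "dz": .., "roll": .., "fingers": ..}, ...]. A call has 1 to 5 rows; each row shifts and turns the commanded pose from where the row before left it, along the tool's axes as they then stand; what a row does not reach is not made up. A row lasts 1/12 s, in which the tool goes at most 41.7 mm and 7.16 degrees, less where a joint would pass 70% of its speed; a pose out of reach is approached as far as the arm can. A call with a number of a shift or a turn outside -1 to 1 is refused whole. A call with a gripper value outside its range is refused whole. The fingers move at their own pace and stop on an object; the grip force is fixed at half the most. Time passes only in rows, so rows that do not move let the fingers close. It gives the time, the measured TCP pose, the force, the opening and the grip force at its end, in the units of the state.
- env.get_state(): the state, without advancing time (a new reading comes with each control period).
- env.snapshot(name): name is "scene" or "top" or "wrist"; returns a dict with "frame" (480x640x3 uint8, red, green, blue), "depth" (480x640 float32, mm along the optical axis (not along the pixel's ray), 0 where there is no reading), "camera_matrix" (3x3 intrinsics, pixels), "rvec" (rotation vector, rad) and "tvec" (3), from world to camera coordinates, as OpenCV has them. Camera axes: x right, y down, z forward; pixel columns grow to the right and rows downward; lengths in mm; the calibration is good to about 2 mm. A picture is of the moment at which its call begins.
- env.close_job(): hands the job in; it is judged then, once.
Trained networks look in a picture, given as the dict that the camera call returned (one of the last four; its "shot" number tells which), for a name from the list of things; names that differ only in an ending like _2 or _b are one class to them, and where a whole thing is asked for, a point or a joint stands for the part that bears it (a point fixed in the world has none). Each returns a list of dicts, best first, with "confidence" (0 to 1); they miss things now and then, are a little off and sometimes report something else, mostly with a low value. They report only what shows in the picture. A call takes as long as a camera call. They do not tell look-alikes from the thing itself.
- env.spot_in(query, picture): "location" ([x, y, z] in mm, in world coordinates, good to about 4 mm: the middle of the surface that is visible of it).
- env.pinpoint(query, picture): "location" ([x, y, z] in mm, in world coordinates, good to about 4 mm: a listed point, or the origin of a listed thing).
The state is a dict: "time": time; "joints": joint angles; "qd": joint speeds; "joint_torque": joint torques, N m; "tcp_pos": TCP position; "tcp_rot": TCP orientation; "contact_force": force on the tool from outside, world axes, zero at the start; "ft_torque": the same for the moment, N m; "width": finger opening in mm; "finger_force": force on a finger pad.
Only numpy, scipy, OpenCV 4.12 (cv2) and the standard library are available. Lean on these libraries where they do the work, as an engineer would, in place of code of your own. Each camera call takes 0.05 s, during which the arm holds its last target. There are 200 camera calls.

### The job

Nest the loose dished washer into the matching one already on the upright axle stub, then let go of it. Then take the circlip pliers from their stand, squeeze the handles until they stop so that the snap ring on the tips is spread wide, lower the ring over the axle to the groove and finish there, still holding the pliers upright with the ring fully spread round the groove, clear of the washers and not pressing on the axle. Leave the other tools and parts where they lie.

Things in the scene. Friction and masses are not known exactly. Their poses are not given: they have to be found in the camera images.
- washer_mid (a point): centre of the loose dished washer, a steel cone cup open at top and bottom, lying wide end up on the bench; on its axis, 7 mm above its underside. 14 mm high; hole 30 mm across at the narrow lower end; outside 36 mm at the bottom growing to 51 mm, then a vertical rim 55 mm across in the top 4 mm (z +3 to +7 mm from this point), to be gripped from outside. z is its axis, up
- nest (a point): where the loose washer's centre must come: on the axle's axis, 47 mm above the bench. The same-shaped washer already on the axle (fixed, wide end up, rim top 50 mm above the bench) receives it; nested, it stands 4 mm higher, rim top at 54 mm. z up along the axle
- groove (a point): middle of the snap-ring groove of the upright steel axle stub, on its axis, 63 mm above the bench. Axle 24 mm in diameter, chamfered top 78 mm above the bench (15 mm above this point); groove 20 mm in diameter, 10 mm high (58 to 68 mm above the bench). z up along the axle
- handles_mid (a point): middle between the two handles of the upright circlip pliers, at gripping height. y runs from handle to handle: squeeze along y; z up. Here the handles are 52 mm over their outsides at rest (60 mm at their tops, 22 mm higher), 30 mm fully squeezed; 14 mm wide along x; they reach 40 mm below this point. A spring resists with 2 N per handle at first, 6 N at the stop; grip with 12 N or more
- clip_centre (a point): point of the pliers that belongs on the axle's axis: centre of the spread snap ring's opening, mid plane. In the frame of handles_mid at x -4, y 0, z -110 mm, however the handles are squeezed. Ring of 3.5 mm wire, opening 21 mm relaxed (too small for the axle); fully spread it clears the 24 mm axle by 2 mm. The ring stays on the tips. z up
- handle_l (a joint): squeeze angle of the pliers' handles, rad: 0 at rest (ring relaxed), 0.19 at the stop (ring fully spread)
- pliers: circlip pliers, 0.15 kg, tips down; origin at the middle of their steel cross bar, 58 mm below handles_mid, same axes. The bar, 66 mm long along y, rests in notches of the stand, 8 mm deep: lift straight up. The ring lies 52 mm below the bar on the -x side, between the stand's posts
- washer: the loose washer, 50 g; origin at the centre of its underside
- stand: stand of the pliers, fixed: 80 x 92 mm foot, two steel posts up to 76 mm, 53 mm apart inside; origin at the centre of its underside, axes as the pliers at the start
- axle: 84 mm square aluminium clamp block, 24 mm high, with the axle stub, fixed to the bench; origin at the centre of its underside, on the axle's axis
- bb_cup: bystander: black bottom bracket cup, 47 mm across, 24 mm high; origin at the centre of its underside
- sprocket: bystander: loose toothed sprocket, 67 mm across, 9 mm thick; origin at the centre of its underside
- lockring_tool: bystander: short pale steel lockring tool standing upright behind the work, 25 mm across, 48 mm high; origin at the centre of its underside
Mind the look-alikes: they are no part of the job. What is shaped like the pliers but blue or turquoise is not meant.

How it is judged:
By the outcome, as a careful person would: the job done as asked, in the order asked, and still so for the second after the job is handed in, while the arm keeps its last pose, push and grip.
It also fails if it takes over 54 s, if anything falls off the work surface, if the arm or the gripper's body presses on something with over 40 N, if the wrist force passes 120 N, or if a joint passes its speed limit or range.

## Working session

There is one attempt and no reset: what is moved stays moved. The work goes in short steps, Python scripts to look and compute and a tool call to move; the robot and the scene stay as the last step left them, time stands still between calls to the robot, and variables do not carry over. Pictures are saved under pics/ and viewed, at most 10 in all, crops included, and the job is handed in when it is done.

Besides the shell and the picture viewer there is one more tool, called after ">>>" by a JSON object that holds its "method" and its "body". send_rows: Moves the arm, as the interface text tells. Scaled input: -1 to 1 covers 0.03 m each way for a shift and 0.1 rad each way for a turn. Its arguments: {"type":"object","properties":{"increments":{"type":"array","items":{"type":"object","properties":{"dx":{"type":"number","minimum":-1,"maximum":1},"dy":{"type":"number","minimum":-1,"maximum":1},"dz":{"type":"number","minimum":-1,"maximum":1},"roll":{"type":"number","minimum":-1,"maximum":1},"fingers":{"type":"number"}}}}},"required":["increments"]}

```bash
mkdir -p pics; ls
cat > h.py <<'E'
from plant import env
import numpy as np, cv2
def snap(n,f=None):
    p=env.snapshot(n)
    if f: cv2.imwrite('pics/'+f,p['frame'][:,:,::-1])
    return p
def world(p,u,v,d=None):
    R=cv2.Rodrigues(np.array(p['rvec'],float))[0]; K=p['camera_matrix']
    d=p['depth'][int(v),int(u)] if d is None else d
    return R.T@(np.linalg.inv(K)@[u,v,1]*d-np.ravel(p['tvec']))
def pix(p,X):
    return cv2.projectPoints(np.array([X],float),np.array(p['rvec'],float),np.array(p['tvec'],float),p['camera_matrix'],None)[0].ravel()
def cloud(p):
    R=cv2.Rodrigues(np.array(p['rvec'],float))[0]; K=p['camera_matrix']
    v,u=np.mgrid[:480,:640]; d=p['depth']
    X=(np.stack([u,v,np.ones_like(u)],-1)@np.linalg.inv(K).T)*d[...,None]
    return (X-np.ravel(p['tvec']))@R
E
python3 - <<'E'
from h import *
np.set_printoptions(precision=1,suppress=True)
print(env.grip_depth, env.get_state())
for c in ['top','scene']:
    p=snap(c,c+'1.png')
    for q in ['washer_mid','nest','groove','handles_mid','clip_centre','pliers','stand','axle','washer','bb_cup','sprocket','lockring_tool']:
        print(c,q,[(np.array(r['location']).round(0),round(r['confidence'],2),pix(p,r['location']).round()) for r in env.pinpoint(q,p)[:3]])
E
```

```text
pics
18.700000000000003 {'time': 0.0, 'joints': array([-1.4,  0.4, -0. ,  1.6,  0. ,  1.1, -0.1]), 'qd': array([-0.,  0., -0., -0., -0., -0.,  0.]), 'joint_torque': array([  0. , -58.8,   0.6, -29.1,  -0.1,   0. ,   0. ]), 'tcp_pos': array([159.2, 603.8, 221.8]), 'tcp_rot': array([ 0.1,  1. , -0. , -0. ]), 'contact_force': array([-0. , -0.4, -1.1]), 'ft_torque': array([ 0., -0., -0.]), 'finger_force': 0.0, 'width': 87.83637254178888}
top washer_mid [(array([ 553., -210.,    8.]), 0.46, array([396., 236.]))]
top nest [(array([577.,  25.,  51.]), 0.96, array([306., 226.]))]
top groove [(array([574.,  23.,  63.]), 0.62, array([306., 226.]))]
top handles_mid [(array([493., 220., 129.]), 0.69, array([225., 256.])), (array([477., 341., 114.]), 0.66, array([176., 265.])), (array([372., 223., 113.]), 0.54, array([224., 307.]))]
top clip_centre [(array([376., 218.,   2.]), 0.78, array([234., 308.])), (array([491., 223.,  19.]), 0.6, array([231., 263.])), (array([474., 333.,   7.]), 0.5, array([190., 271.]))]
top pliers [(array([371., 220.,  57.]), 0.74, array([230., 309.])), (array([493., 218
[... 1085 characters left out ...]
 array([239., 242.])), (array([471., 338.,   5.]), 0.62, array([205., 229.]))]
scene pliers [(array([371., 221.,  53.]), 0.78, array([199., 252.])), (array([478., 334.,  51.]), 0.63, array([206., 214.])), (array([490., 220.,  74.]), 0.61, array([238., 223.]))]
scene stand []
scene axle [(array([577.,  21.,  -1.]), 0.77, array([323., 266.]))]
scene washer [(array([ 549., -213.,    0.]), 0.83, array([395., 320.]))]
scene bb_cup [(array([ 549., -210.,    0.]), 0.53, array([394., 319.])), (array([ 684., -217.,   -2.]), 0.21, array([432., 290.]))]
scene sprocket [(array([ 685., -218.,   -3.]), 0.95, array([433., 290.]))]
scene lockring_tool [(array([688.,  35.,   6.]), 0.64, array([349., 240.]))]
```

View pics/top1.png

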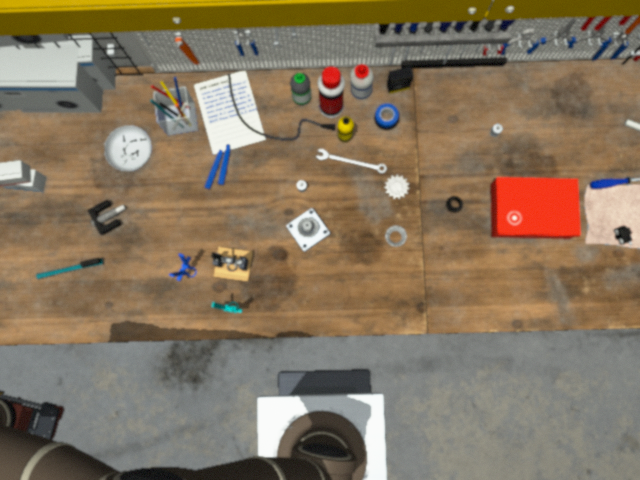

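View pics/scene1.png

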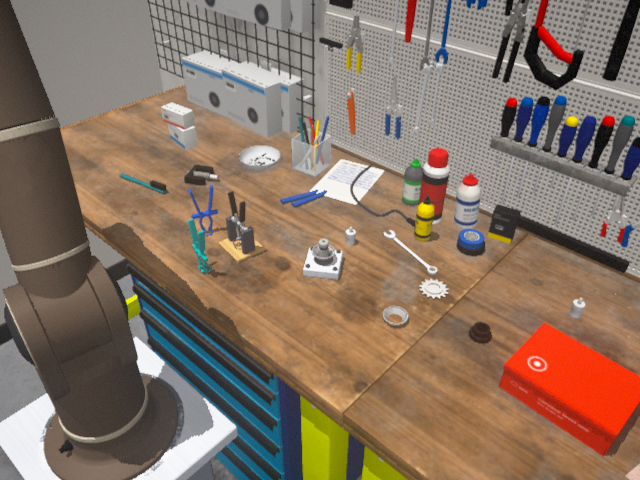

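The top view shows the loose washer at (396,236), the axle at (307,228), and the black pliers in their stand at (232,262). The blue (184,266) and turquoise (228,307) look-alikes stand beside it. The scene view agrees with this.

```bash
cat >> h.py <<'E'
from scipy.spatial.transform import Rotation as Ro
np.set_printoptions(precision=3,suppress=True)
def to(X,yaw=None):
    """tool-axis shift in rows-units to world X; roll units so tool-y line lies at yaw(rad)"""
    s=env.get_state(); R=Ro.from_quat(s['tcp_rot']).as_matrix()
    y=np.arctan2(R[1,1],R[0,1])
    print('tcp',s['tcp_pos'],'yawY',round(y,4),'tilt',R[:2,2],'F',s['contact_force'],'w',s['width'],'t',s['time'])
    print('shift units',R.T@(np.array(X)-s['tcp_pos'])/30)
    if yaw is not None:
        d=(yaw-y+np.pi/2)%np.pi-np.pi/2; print('roll units (tool z down => sign -)',-d/.1)
E
python3 - <<'E'
from h import *
to([440,260,260]); print(env.get_state()['joints'])
E
```

```text
tcp [159.334 604.371 222.661] yawY 1.313 tilt [0. 0.] F [-0.258 -0.607  0.05 ] w 87.99645184346295 t 1.3
shift units [-11.973  -8.715  -1.245]
[-1.381  0.411 -0.013  1.596  0.006  1.134 -0.082]
```

>>> {"method": "send_rows", "body": {"increments": [{"dx": -1, "dy": -0.7, "dz": -0.2, "fingers": -1}, {"dx": -1, "dy": -0.7, "dz": -0.2, "fingers": -1}, {"dx": -1, "dy": -0.7, "dz": -0.2, "fingers": -1}, {"dx": -1, "dy": -0.7, "dz": -0.2, "fingers": -1}, {"dx": -1, "dy": -0.7, "dz": -0.2, "fingers": -1}]}}

```text
invalid input at $.increments[0]: expected keys dx, dy, dz, roll, fingers
```

>>> {"method": "send_rows", "body": {"increments": [{"dx": -1, "dy": -0.7, "dz": -0.2, "fingers": -1}, {"dx": -1, "dy": -0.7, "dz": 0, "fingers": -1}, {"dx": -1, "dy": -0.7, "dz": 0, "fingers": -1}, {"dx": -1, "dy": -0.8, "dz": 0, "fingers": -1}, {"dx": -1, "dy": -0.8, "dz": 0, "fingers": -1}]}}

```text
invalid input at $.increments[0]: expected keys dx, dy, dz, roll, fingers
```

>>> {"method": "send_rows", "body": {"increments": [{"dx": -1, "dy": -0.8, "dz": 0, "fingers": -1}, {"dx": -1, "dy": -0.8, "dz": 0, "fingers": -1}, {"dx": 0, "dy": 0, "dz": 0, "fingers": -1}]}}

```text
invalid input at $.increments[0]: expected keys dx, dy, dz, roll, fingers
```

Run:
```python
from h import *
p=snap('wrist','w1.png')
for q in ['handles_mid','pliers','clip_centre','stand']:
    print(q,[(np.array(r['location']).round(0),round(r['confidence'],2),pix(p,r['location']).round()) for r in env.pinpoint(q,p)[:3]])
to([551,-210,120])
print(env.get_state()['joints'])
```

```text
handles_mid []
pliers []
clip_centre [(array([477., 338.,  -1.]), 0.79, array([194., 456.]))]
stand []
tcp [159.347 604.349 222.654] yawY 1.313 tilt [-0.  0.] F [-0.474  0.201  0.249] w 87.63036288148169 t 1.55
shift units [-19.544 -22.92    3.421]
[-1.381  0.411 -0.013  1.596  0.006  1.134 -0.082]
```

View pics/w1.png

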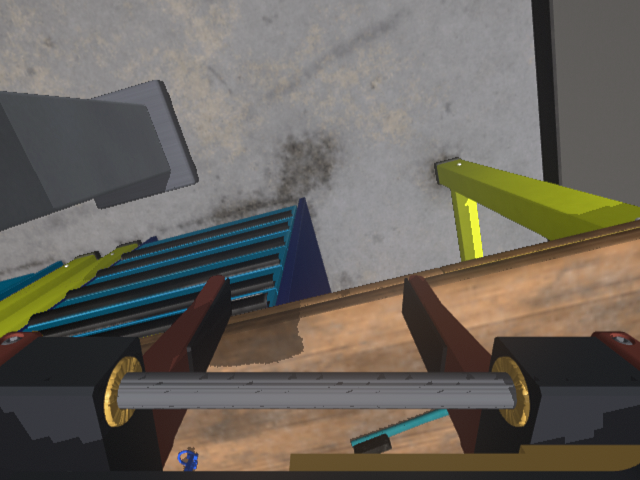

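The wrist view only shows the bench edge near the start pose, because the rows were refused for a missing roll key. Resending with it.

>>> {"method": "send_rows", "body": {"increments": [{"dx": -1, "dy": -0.7, "dz": -0.2, "roll": 0, "fingers": -1}, {"dx": -1, "dy": -0.7, "dz": -0.2, "roll": 0, "fingers": -1}, {"dx": -1, "dy": -0.7, "dz": -0.2, "roll": 0, "fingers": -1}, {"dx": -1, "dy": -0.7, "dz": -0.2, "roll": 0, "fingers": -1}, {"dx": -1, "dy": -0.7, "dz": -0.2, "roll": 0, "fingers": -1}]}}

```text
time: 1.97
tcp_pos: [278.5, 463.2, 253.0]
tcp_rot: [0.128, 0.992, 0.0, 0.0]
contact_force: [0.9, 1.1, 0.1]
width: 87.8
finger_force: 0.0
```

>>> {"method": "send_rows", "body": {"increments": [{"dx": -1, "dy": -0.7, "dz": -0.2, "roll": 0, "fingers": -1}, {"dx": -1, "dy": -0.7, "dz": 0, "roll": 0, "fingers": -1}, {"dx": -1, "dy": -0.7, "dz": 0, "roll": 0, "fingers": -1}, {"dx": -1, "dy": -0.8, "dz": 0, "roll": 0, "fingers": -1}, {"dx": -1, "dy": -0.8, "dz": 0, "roll": 0, "fingers": -1}]}}

```text
time: 2.38
tcp_pos: [395.3, 317.5, 259.0]
tcp_rot: [0.128, 0.992, 0.0, 0.0]
contact_force: [-0.5, -0.1, 0.1]
width: 87.9
finger_force: 0.0
```

Run:
```python
from h import *
p=snap('wrist','w2.png')
for q in ['handles_mid','pliers','clip_centre','stand']:
    print(q,[(np.array(r['location']).round(0),round(r['confidence'],2),pix(p,r['location']).round()) for r in env.pinpoint(q,p)[:3]])
to([551,-210,120])
print(env.get_state()['joints'])
```

```text
handles_mid [(array([486., 218., 137.]), 0.82, array([239., 341.])), (array([374., 222., 113.]), 0.71, array([209., 223.])), (array([478., 340., 111.]), 0.56, array([360., 292.]))]
pliers [(array([372., 222.,  55.]), 0.93, array([224., 206.])), (array([493., 219.,  75.]), 0.9, array([253., 313.])), (array([474., 334.,  50.]), 0.86, array([349., 265.]))]
clip_centre [(array([374., 220.,  -2.]), 0.85, array([235., 197.])), (array([474., 332.,   1.]), 0.68, array([344., 250.])), (array([489., 222.,  23.]), 0.62, array([262., 288.]))]
stand []
tcp [394.001 319.603 258.789] yawY 1.313 tilt [-0.     0.001] F [-0.837  0.341  0.68 ] w 87.87318369515803 t 2.6333
shift units [ -9.562 -15.739   4.612]
[-0.914  0.174  0.159  1.837 -0.031  1.132  0.569]
```

View pics/w2.png

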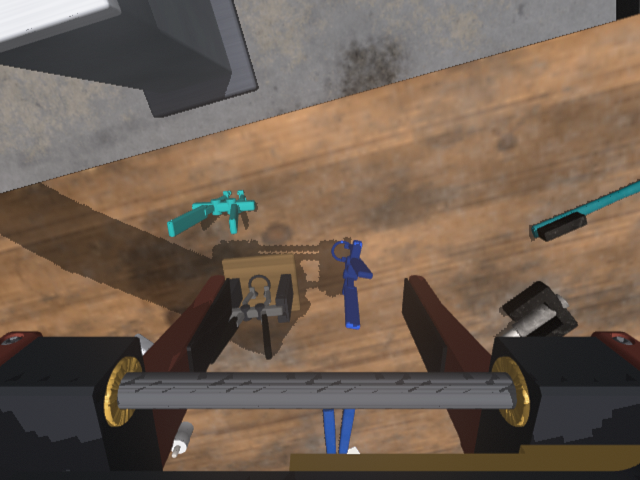

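The wrist view shows the black pliers in the wooden stand around (262,300), with the ring on the image-up side (world -x). The blue pliers are at (352,285) and the turquoise ones at (215,210). Now to the washer.

>>> {"method": "send_rows", "body": {"increments": [{"dx": -0.6, "dy": -1, "dz": 0, "roll": 0, "fingers": -1}, {"dx": -0.6, "dy": -1, "dz": 0, "roll": 0, "fingers": -1}, {"dx": -0.6, "dy": -1, "dz": 0, "roll": 0, "fingers": -1}, {"dx": -0.6, "dy": -1, "dz": 0, "roll": 0, "fingers": -1}, {"dx": -0.6, "dy": -1, "dz": 0, "roll": 0, "fingers": -1}]}}

```text
time: 3.05
tcp_pos: [442.8, 151.5, 258.7]
tcp_rot: [0.127, 0.992, 0.0, -0.0]
contact_force: [0.7, 0.4, -0.2]
width: 87.4
finger_force: 0.0
```

>>> {"method": "send_rows", "body": {"increments": [{"dx": -0.6, "dy": -1, "dz": 0, "roll": 0, "fingers": -1}, {"dx": -0.6, "dy": -1, "dz": 0, "roll": 0, "fingers": -1}, {"dx": -0.6, "dy": -1, "dz": 0, "roll": 0, "fingers": -1}, {"dx": -0.6, "dy": -1, "dz": 0.2, "roll": 0, "fingers": -1}, {"dx": -0.6, "dy": -1, "dz": 0.4, "roll": 0, "fingers": -1}]}}

```text
time: 3.47
tcp_pos: [493.3, -16.4, 241.7]
tcp_rot: [0.127, 0.992, 0.001, 0.001]
contact_force: [0.3, 0.2, -0.1]
width: 88.1
finger_force: 0.0
```

>>> {"method": "send_rows", "body": {"increments": [{"dx": -0.6, "dy": -1, "dz": 0.5, "roll": 0, "fingers": -1}, {"dx": -0.6, "dy": -1, "dz": 0.6, "roll": 0, "fingers": -1}, {"dx": -0.6, "dy": -1, "dz": 0.6, "roll": 0, "fingers": -1}, {"dx": -0.6, "dy": -1, "dz": 0.6, "roll": 0, "fingers": -1}, {"dx": -0.6, "dy": -1, "dz": 0.6, "roll": 0, "fingers": -1}]}}

```text
time: 3.88
tcp_pos: [542.0, -184.1, 152.5]
tcp_rot: [0.127, 0.992, 0.0, 0.0]
contact_force: [0.2, -0.4, 0.9]
width: 88.0
finger_force: 0.0
```

Run:
```python
from h import *
p=snap('wrist','w3.png')
r=env.pinpoint('washer_mid',p); print(r[:2])
to([551,-210,120])
C=cloud(p); x0=np.array([551,-210])
m=(p['depth']>0)&(np.hypot(C[...,0]-x0[0],C[...,1]-x0[1])<60)
Z=C[m]; print(len(Z),np.percentile(Z[:,2],[1,10,50,90,97,99]))
for _ in range(3):
    rim=Z[(Z[:,2]>11)&(Z[:,2]<18)]
    # circle fit on outer rim points
    A=np.c_[2*rim[:,:2],np.ones(len(rim))]; s=np.linalg.lstsq(A,(rim[:,:2]**2).sum(1),rcond=None)[0]
    print(len(rim),s[:2],np.sqrt(s[2]+s[:2]@s[:2]),rim[:,:2].min(0),rim[:,:2].max(0)); break
print(env.get_state()['joints'])
```

```text
[{'location': [553.0, -211.1, 4.6], 'confidence': 0.7}]
tcp [ 540.033 -188.615  150.483] yawY 1.3093 tilt [-0.004 -0.002] F [-1.076 -0.114 -0.128] w 87.98682351011527 t 3.9833
shift units [-0.541 -0.591  1.016]
51424 [ -0.684   0.472 248.799 261.257 266.972 267.545]
679 [ 551.556 -209.322] 25.629877513303597 [ 524.658 -236.533] [ 579.291 -182.374]
[-0.126  0.424  0.496  1.831 -0.239  0.95   1.783]
```

View pics/w3.png

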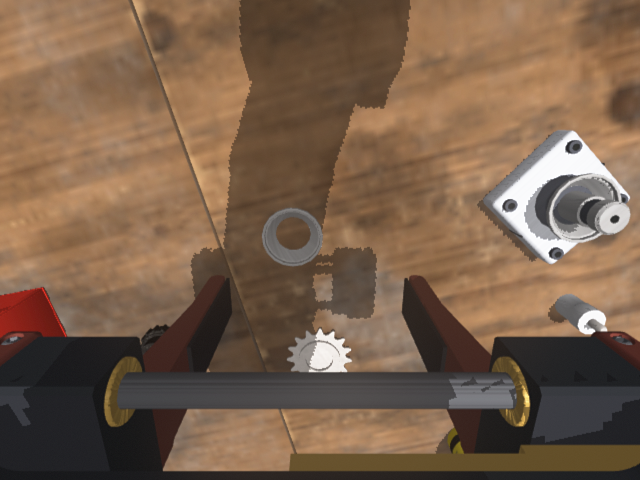

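The washer is at (292,237), with its centre at about (552,-209.5). Sprocket and axle are clear of it. Descending.

>>> {"method": "send_rows", "body": {"increments": [{"dx": -0.566, "dy": -0.57, "dz": 0.5, "roll": 0, "fingers": -1}, {"dx": 0, "dy": 0, "dz": 1, "roll": 0, "fingers": -1}, {"dx": 0, "dy": 0, "dz": 1, "roll": 0, "fingers": -1}, {"dx": 0, "dy": 0, "dz": 1, "roll": 0, "fingers": -1}, {"dx": 0, "dy": 0, "dz": 0.85, "roll": 0, "fingers": -1}]}}

```text
time: 4.4
tcp_pos: [553.4, -202.6, 21.3]
tcp_rot: [0.127, 0.992, 0.001, -0.0]
contact_force: [0.5, -1.4, 0.0]
width: 87.8
finger_force: 0.0
```

>>> {"method": "send_rows", "body": {"increments": [{"dx": 0, "dy": 0, "dz": 0, "roll": 0, "fingers": -1}, {"dx": 0, "dy": 0, "dz": 0, "roll": 0, "fingers": -1}]}}

```text
time: 4.57
tcp_pos: [552.7, -203.5, 22.4]
tcp_rot: [0.127, 0.992, 0.001, -0.001]
contact_force: [0.1, 0.2, 0.8]
width: 87.7
finger_force: 0.0
```

Run:
```python
from h import *
for i in range(3): to([552,-209.5,9.5]);
```

```text
tcp [ 552.692 -203.493   22.448] yawY 1.3154 tilt [-0.003  0.002] F [0.117 0.245 0.788] w 87.69828543734688 t 4.5667
shift units [-0.029 -0.2    0.431]
tcp [ 552.692 -203.493   22.448] yawY 1.3154 tilt [-0.003  0.002] F [0.117 0.245 0.788] w 87.69828543734688 t 4.5667
shift units [-0.029 -0.2    0.431]
tcp [ 552.692 -203.493   22.448] yawY 1.3154 tilt [-0.003  0.002] F [0.117 0.245 0.788] w 87.69828543734688 t 4.5667
shift units [-0.029 -0.2    0.431]
```

>>> {"method": "send_rows", "body": {"increments": [{"dx": -0.03, "dy": -0.2, "dz": 0.43, "roll": 0, "fingers": -1}, {"dx": 0, "dy": 0, "dz": 0, "roll": 0, "fingers": -1}, {"dx": 0, "dy": 0, "dz": 0, "roll": 0, "fingers": 1}, {"dx": 0, "dy": 0, "dz": 0, "roll": 0, "fingers": 1}, {"dx": 0, "dy": 0, "dz": 0, "roll": 0, "fingers": 1}]}}

```text
time: 4.98
tcp_pos: [552.7, -212.0, 11.1]
tcp_rot: [0.129, 0.992, 0.0, 0.001]
contact_force: [0.6, -0.6, -1.0]
width: 71.2
finger_force: 0.0
```

>>> {"method": "send_rows", "body": {"increments": [{"dx": 0, "dy": 0, "dz": 0, "roll": 0, "fingers": 1}, {"dx": 0, "dy": 0, "dz": 0, "roll": 0, "fingers": 1}, {"dx": 0, "dy": 0, "dz": 0, "roll": 0, "fingers": 1}]}}

```text
time: 5.23
tcp_pos: [552.4, -211.8, 10.6]
tcp_rot: [0.128, 0.992, 0.0, 0.0]
contact_force: [-0.1, -0.1, 2.2]
width: 53.9
finger_force: 30.0
```

>>> {"method": "send_rows", "body": {"increments": [{"dx": 0, "dy": 0, "dz": -0.3, "roll": 0, "fingers": 1}, {"dx": 0, "dy": 0, "dz": -1, "roll": 0, "fingers": 1}, {"dx": 0, "dy": 0, "dz": -1, "roll": 0, "fingers": 1}, {"dx": 0, "dy": 0, "dz": -1, "roll": 0, "fingers": 1}, {"dx": 0, "dy": 0, "dz": -1, "roll": 0, "fingers": 1}]}}

```text
time: 5.65
tcp_pos: [551.7, -212.0, 141.1]
tcp_rot: [0.129, 0.992, -0.0, -0.0]
contact_force: [-0.4, 0.4, -1.4]
width: 53.1
finger_force: 30.0
```

Run:
```python
from h import *
to([575,20,140])
p=snap('wrist'); f=p['frame'][150:400,150:500,::-1]
cv2.imwrite('pics/w4.png',cv2.resize(f,None,fx=2,fy=2))
C=cloud(p); s=env.get_state(); R=Ro.from_quat(s['tcp_rot']).as_matrix(); L=(C-s['tcp_pos'])@R
m=(p['depth']>0)&(np.hypot(L[...,0],L[...,1])<35)&(L[...,2]>-10)&(L[...,2]<25)
Z=L[m]; print(len(Z),np.percentile(Z,[0,5,50,95,100],axis=0))
w=Z[np.abs(Z[:,1])<8]; print(w[:,0].min(),w[:,0].max(),w[:,2].min(),w[:,2].max())
# plane through top rim
t=Z[(np.hypot(Z[:,0],Z[:,1])>20)&(np.hypot(Z[:,0],Z[:,1])<29)]; print(t[t[:,0]<-15].mean(0),t[t[:,0]>15].mean(0) if (t[:,0]>15).any() else None)
print(env.pinpoint('washer_mid',p)[:1])
# fixed axle
p=snap('top'); C=cloud(p); d=np.hypot(C[...,0]-575,C[...,1]-20)
a=C[(d<50)&(C[...,2]>70)&(C[...,2]<85)]; print('axle top',len(a),a.mean(0) if len(a) else 0)
b=C[(d<70)&(C[...,2]>15)&(C[...,2]<30)]; print('block',len(b),b.min(0),b.max(0))
for q in ['nest','groove','axle']: print(env.pinpoint(q,p)[:1])
```

```text
tcp [ 551.695 -212.     141.117] yawY 1.3125 tilt [-0. -0.] F [-0.393  0.42  -1.441] w 53.144911401705116 t 5.65
shift units [1.224 7.675 0.036]
6625 [[-23.301 -32.117  -9.995]
 [-19.369 -26.129  -3.682]
 [ -0.349   0.177   6.282]
 [ 27.916  26.837  14.732]
 [ 31.61   32.129  17.798]]
-23.30092120084521 31.610175048975936 0.7116900796311565 17.79759510739446
[-19.014   0.702   3.92 ] [20.886 -0.613  7.651]
[]
axle top 74 [573.406  20.801  78.517]
block 599 [518.542 -33.933  15.409] [628.123  75.588  29.971]
[{'location': [575.8, 21.8, 52.0], 'confidence': 0.59}]
[{'location': [576.9, 22.7, 63.5], 'confidence': 0.68}]
[{'location': [574.5, 19.4, -3.6], 'confidence': 0.74}]
```

View pics/w4.png

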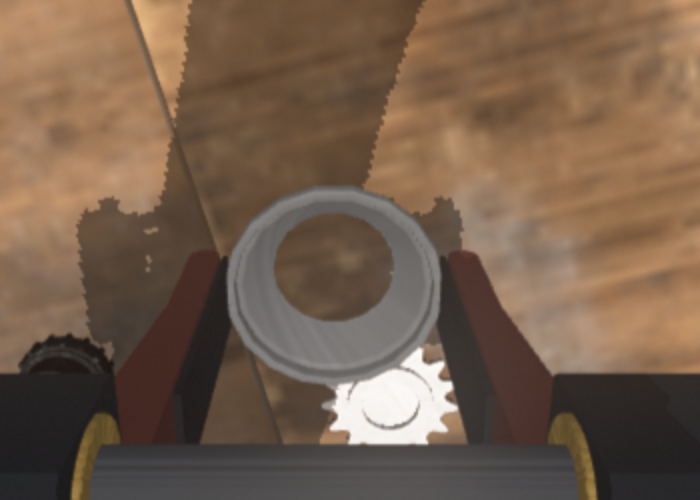

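The washer is held level between the pads at about (335,285) in the crop. Its centre sits a few mm off the pad centre along tool x. Moving over the axle.

>>> {"method": "send_rows", "body": {"increments": [{"dx": 0.15, "dy": 1, "dz": 0, "roll": 0, "fingers": 1}, {"dx": 0.15, "dy": 1, "dz": 0, "roll": 0, "fingers": 1}, {"dx": 0.15, "dy": 1, "dz": 0, "roll": 0, "fingers": 1}, {"dx": 0.15, "dy": 1, "dz": 0, "roll": 0, "fingers": 1}, {"dx": 0.15, "dy": 1, "dz": 0, "roll": 0, "fingers": 1}]}}

```text
time: 6.37
tcp_pos: [567.6, -59.7, 137.8]
tcp_rot: [0.129, 0.992, -0.0, -0.001]
contact_force: [0.3, -0.5, -0.3]
width: 53.2
finger_force: 30.0
```

Run:
```python
from h import *
to([573.4,20.8,140])
p=snap('wrist','w5.png')
C=cloud(p); s=env.get_state(); R=Ro.from_quat(s['tcp_rot']).as_matrix(); L=(C-s['tcp_pos'])@R
m=(p['depth']>0)&(L[...,2]>-12)&(L[...,2]<20)
Z=L[m]
# washer: outer/top rim points
c=np.array([4.1,0])
for lim in [(24,29)]:
    r=np.hypot(Z[:,0]-c[0],Z[:,1]-c[1]); ok=(r>25.3)&(r<28.5)&(np.abs(Z[:,1])<24)
    for a in range(-180,180,30):
        th=np.degrees(np.arctan2(Z[:,1],Z[:,0]-c[0])); k=ok&(np.abs((th-a+180)%360-180)<15)
        if k.sum()>2: print(a,k.sum(),np.percentile(Z[k,2],[2,50,98]))
# axle
d=np.hypot(C[...,0]-574,C[...,1]-21)
a=C[(p['depth']>0)&(d<25)&(C[...,2]>76)&(C[...,2]<82)]; print('top',len(a),a.mean(0),a.min(0),a.max(0)) if len(a) else 0
b=C[(p['depth']>0)&(d<40)&(C[...,2]>47)&(C[...,2]<54)]; print('rim',len(b),b.min(0),b.max(0)) if len(b) else 0
b=C[(p['depth']>0)&(d<70)&(C[...,2]>21)&(C[...,2]<27)]; print('block',len(b),b.min(0),b.max(0)) if len(b) else 0
for q in ['nest','groove','axle','washer_mid']: print(env.pinpoint(q,p)[:2])
```

```text
tcp [567.616 -59.675 137.765] yawY 1.3127 tilt [-0.003 -0.   ] F [ 0.319 -0.533 -0.299] w 53.21798571172882 t 6.3667
shift units [ 0.498  2.643 -0.076]
-180 239 [-4.627 -0.999  3.102]
-150 251 [-0.288  4.072  8.432]
-120 127 [4.07  6.651 9.553]
-60 69 [-5.112 -2.092  2.135]
-30 105 [-4.928 -3.536 -0.143]
150 31 [-4.924 -3.365 -0.503]
top 964 [574.311  19.964  78.248] [562.713   8.161  76.031] [587.009  32.051  80.511]
rim 1077 [547.94   -6.796  47.002] [602.211  47.33   53.974]
block 5461 [519.086 -35.864  21.009] [630.667  76.115  26.993]
[{'location': [575.5, 22.0, 50.3], 'confidence': 0.63}]
[{'location': [575.8, 18.2, 68.7], 'confidence': 0.82}]
[{'location': [576.6, 17.3, -0.3], 'confidence': 0.6}]
[]
```

View pics/w5.png

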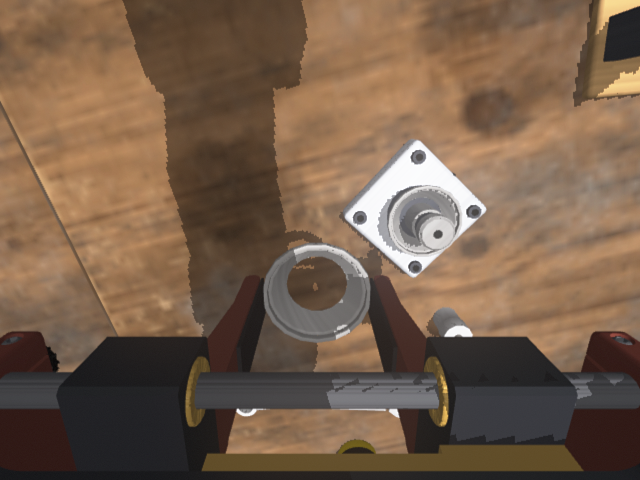

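The held washer shows level at (318,290), and the axle with its fixed washer at (430,225). I'll measure the washer's offset in the tool frame from this same camera.

Run:
```python
from h import *
p=snap('wrist')
C=cloud(p); s=env.get_state(); R=Ro.from_quat(s['tcp_rot']).as_matrix(); L=(C-s['tcp_pos'])@R
m=(p['depth']>0)&(L[...,2]>-6.5)&(L[...,2]<-2.5)&(np.hypot(L[...,0]-3,L[...,1])<32)
Z=L[m]; k=np.abs(Z[:,1])<24; Z=Z[k]
from scipy.optimize import least_squares
f=least_squares(lambda q: np.hypot(Z[:,0]-q[0],Z[:,1]-q[1])-26.3,[3,0],loss='soft_l1').x
print('washer centre tool xy',f,len(Z),Z.min(0),Z.max(0))
cw=s['tcp_pos']+R@[f[0],f[1],0]; print(cw)
T=np.array([574.4,20.2]); D=np.r_[T-cw[:2],0]; print('shift units',R.T@D/30)
```

```text
washer centre tool xy [1.493 0.562] 983 [-26.112 -23.98   -5.115] [28.75  23.973 -2.503]
[566.678 -61.443 138.526]
shift units [ 0.449  2.697 -0.003]
```

>>> {"method": "send_rows", "body": {"increments": [{"dx": 0.15, "dy": 0.9, "dz": 0, "roll": 0, "fingers": 1}, {"dx": 0.15, "dy": 0.9, "dz": 0, "roll": 0, "fingers": 1}, {"dx": 0.15, "dy": 0.9, "dz": 0, "roll": 0, "fingers": 1}, {"dx": 0, "dy": 0, "dz": 0.5, "roll": 0, "fingers": 1}, {"dx": 0, "dy": 0, "dz": 0, "roll": 0, "fingers": 1}]}}

```text
time: 7.08
tcp_pos: [575.0, 21.1, 122.1]
tcp_rot: [0.128, 0.992, -0.0, -0.002]
contact_force: [-0.8, -0.9, -0.8]
width: 52.9
finger_force: 30.0
```

```bash
cat > fit.py <<'E'
from h import *
from scipy.optimize import least_squares
def meas():
    p=snap('wrist','w6.png')
    C=cloud(p); s=env.get_state(); R=Ro.from_quat(s['tcp_rot']).as_matrix(); L=(C-s['tcp_pos'])@R
    m=(p['depth']>0)&(L[...,2]>-6.5)&(L[...,2]<-2.5)&(np.hypot(L[...,0]-3,L[...,1])<32)&(np.abs(L[...,1])<24)
    Z=L[m]
    f=least_squares(lambda q: np.hypot(Z[:,0]-q[0],Z[:,1]-q[1])-26.3,[3,0],loss='soft_l1').x
    cw=s['tcp_pos']+R@[f[0],f[1],0]; print('washer',f,cw, Z[:,0].min(),Z[:,0].max())
    d=np.hypot(C[...,0]-574,C[...,1]-21)
    a=C[(p['depth']>0)&(d<25)&(C[...,2]>75.5)&(C[...,2]<82)]; print('axle top',len(a),a.mean(0),(a.min(0)+a.max(0))/2,a.min(0),a.max(0))
    c=(a.min(0)+a.max(0))/2
    print('shift',R.T@np.r_[c[:2]-cw[:2],0]/30)
if __name__=='__main__':
    to([574.4,20.2,100]); meas()
E
python3 fit.py
```

```text
tcp [574.987  21.057 122.129] yawY 1.3142 tilt [-0.003 -0.   ] F [-0.76  -0.918 -0.786] w 52.933891647566895 t 7.0833
shift units [ 0.01  -0.032  0.738]
washer [1.796 1.586] [573.785  21.374 123.061] -25.43827504652343 28.682259970660844
axle top 616 [578.135  19.669  78.293] [578.656  20.033  77.887] [570.418   8.751  75.561] [586.894  31.314  80.213]
shift [-0.168 -0.002 -0.   ]
```

>>> {"method": "send_rows", "body": {"increments": [{"dx": -0.04, "dy": -0.03, "dz": 0.5, "roll": 0, "fingers": 1}, {"dx": 0, "dy": 0, "dz": 0.4, "roll": 0, "fingers": 1}, {"dx": 0, "dy": 0, "dz": 0.35, "roll": 0, "fingers": 1}, {"dx": 0, "dy": 0, "dz": 0, "roll": 0, "fingers": 1}]}}

```text
time: 7.47
tcp_pos: [575.6, 18.2, 84.6]
tcp_rot: [0.129, 0.992, -0.001, -0.002]
contact_force: [-1.4, 0.6, -0.1]
width: 53.3
finger_force: 30.0
```

>>> {"method": "send_rows", "body": {"increments": [{"dx": 0, "dy": 0, "dz": 0.4, "roll": 0, "fingers": 1}, {"dx": 0, "dy": 0, "dz": 0.3, "roll": 0, "fingers": 1}, {"dx": 0, "dy": 0, "dz": 0.2, "roll": 0, "fingers": 1}, {"dx": 0, "dy": 0, "dz": 0.1, "roll": 0, "fingers": 1}, {"dx": 0, "dy": 0, "dz": 0, "roll": 0, "fingers": 1}]}}

```text
time: 7.88
tcp_pos: [576.7, 19.5, 55.9]
tcp_rot: [0.128, 0.992, -0.0, -0.001]
contact_force: [-0.7, -0.8, -0.7]
width: 53.2
finger_force: 30.0
```

>>> {"method": "send_rows", "body": {"increments": [{"dx": 0, "dy": 0, "dz": 0.07, "roll": 0, "fingers": 1}, {"dx": 0, "dy": 0, "dz": 0.05, "roll": 0, "fingers": 1}, {"dx": 0, "dy": 0, "dz": 0, "roll": 0, "fingers": 1}]}}

```text
time: 8.13
tcp_pos: [577.2, 19.6, 53.2]
tcp_rot: [0.128, 0.992, 0.0, 0.0]
contact_force: [0.1, -0.3, -0.6]
width: 53.0
finger_force: 30.0
```

Run:
```python
from h import *
import fit; fit.meas(); to([575,20,50.6]); to([575,20,50.6])
```

```text
washer [ 0.493 -0.295] [576.699  19.392  53.283] -26.547641206122552 28.488154421078484
axle top 2033 [573.524  20.793  78.147] [574.93   20.452  77.839] [562.679   8.528  75.504] [587.18   32.376  80.174]
shift [ 0.066  0.019 -0.   ]
tcp [577.251  19.551  53.283] yawY 1.3131 tilt [0. 0.] F [-0.338 -0.636 -1.056] w 53.29270879347831 t 8.1833
shift units [ 0.076 -0.005  0.089]
tcp [577.251  19.551  53.283] yawY 1.3131 tilt [0. 0.] F [-0.338 -0.636 -1.056] w 53.29270879347831 t 8.1833
shift units [ 0.076 -0.005  0.089]
```

>>> {"method": "send_rows", "body": {"increments": [{"dx": 0.05, "dy": 0.01, "dz": 0.03, "roll": 0, "fingers": 1}, {"dx": 0, "dy": 0, "dz": 0.03, "roll": 0, "fingers": 1}, {"dx": 0, "dy": 0, "dz": 0, "roll": 0, "fingers": 1}]}}

```text
time: 8.43
tcp_pos: [575.6, 20.3, 51.3]
tcp_rot: [0.128, 0.992, 0.0, -0.0]
contact_force: [-0.2, -0.4, -0.8]
width: 53.3
finger_force: 30.0
```

>>> {"method": "send_rows", "body": {"increments": [{"dx": 0, "dy": 0, "dz": 0.02, "roll": 0, "fingers": 1}, {"dx": 0, "dy": 0, "dz": 0, "roll": 0, "fingers": -1}, {"dx": 0, "dy": 0, "dz": 0, "roll": 0, "fingers": -1}, {"dx": 0, "dy": 0, "dz": 0, "roll": 0, "fingers": -1}, {"dx": 0, "dy": 0, "dz": 0, "roll": 0, "fingers": -1}]}}

```text
time: 8.85
tcp_pos: [575.8, 20.2, 50.8]
tcp_rot: [0.129, 0.992, 0.0, 0.0]
contact_force: [-0.1, 0.3, -0.0]
width: 76.0
finger_force: 0.0
```

>>> {"method": "send_rows", "body": {"increments": [{"dx": 0, "dy": 0, "dz": -0.6, "roll": 0, "fingers": -1}, {"dx": 0, "dy": 0, "dz": -1, "roll": 0, "fingers": -1}, {"dx": 0, "dy": 0, "dz": -1, "roll": 0, "fingers": -1}, {"dx": 0, "dy": 0, "dz": -1, "roll": 0, "fingers": -1}, {"dx": 0, "dy": 0, "dz": -1, "roll": 0, "fingers": -1}]}}

```text
time: 9.27
tcp_pos: [575.5, 20.0, 190.2]
tcp_rot: [0.129, 0.992, -0.0, -0.0]
contact_force: [0.8, -0.0, -0.0]
width: 87.9
finger_force: 0.0
```

Run:
```python
from h import *
p=snap('wrist'); C=cloud(p); V=p['depth']>0
d=np.hypot(C[...,0]-574.5,C[...,1]-20.3)
th=np.degrees(np.arctan2(C[...,1]-20.3,C[...,0]-574.5))
for a in range(-180,180,45):
    k=V&(d>22)&(d<30)&(np.abs((th-a+180)%360-180)<22)&(C[...,2]>30)&(C[...,2]<90)
    print(a,k.sum(),np.percentile(C[k][:,2],[50,90,97]) if k.sum() else '')
k=V&(d<40)&(C[...,2]>51)&(C[...,2]<58)&(d>18); print('rim',C[k].min(0),C[k].max(0),(C[k].min(0)+C[k].max(0))/2)
k=V&(d<25)&(C[...,2]>75.5)&(C[...,2]<82); print('top',C[k].mean(0),(C[k].min(0)+C[k].max(0))/2)
# other cameras: stand foot orientation
q=snap('top'); 
u,v=pix(p,[574.5,20.3,60]); u,v=int(u),int(v); print(u,v)
f=p['frame'][max(0,v-90):v+90,max(0,u-120):u+120,::-1]; cv2.imwrite('pics/w7.png',cv2.resize(f,None,fx=3,fy=3,interpolation=cv2.INTER_CUBIC))
to([490,220,260]); print(env.get_state()['joints'])
```

```text
-180 128 [53.103 54.659 55.041]
-135 116 [52.987 54.661 54.954]
-90 139 [51.649 54.721 54.919]
-45 165 [51.45  54.61  54.973]
0 161 [51.484 54.534 55.089]
45 148 [51.861 54.644 55.279]
90 133 [52.624 54.535 55.037]
135 133 [52.508 54.84  55.658]
rim [547.756  -6.918  51.007] [602.172  47.375  56.341] [574.964  20.229  53.674]
top [574.432  20.565  78.165] [575.041  20.423  77.968]
316 222
tcp [578.5    19.962 193.671] yawY 1.3126 tilt [0.008 0.002] F [-0.036 -0.473  0.955] w 87.45260903369227 t 9.3667
shift units [ 4.539  5.701 -2.224]
[-0.487  0.376  0.484  1.779 -0.202  1.028  1.385]
```

View pics/w7.png

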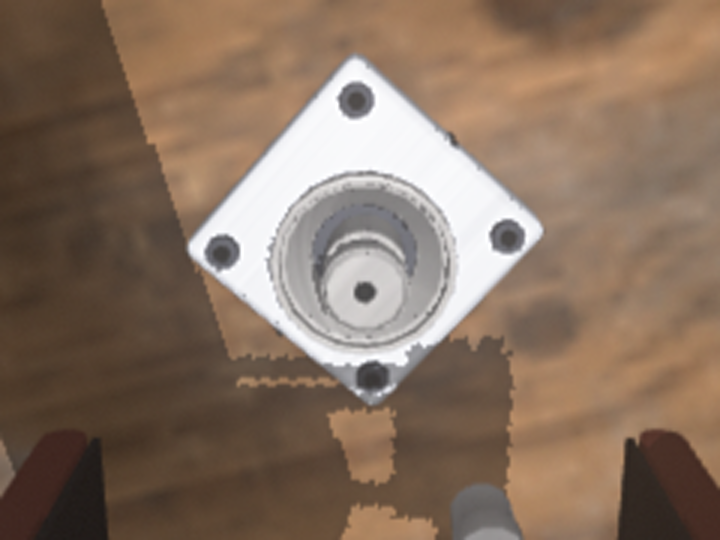

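The washer is nested: its rim is at 54–55 mm all round and centred on the axle, at crop (362,262). Now to the pliers.

>>> {"method": "send_rows", "body": {"increments": [{"dx": 0.76, "dy": 0.95, "dz": -0.8, "roll": 0, "fingers": -1}, {"dx": 0.76, "dy": 0.95, "dz": -0.8, "roll": 0, "fingers": -1}, {"dx": 0.76, "dy": 0.95, "dz": -0.6, "roll": 0, "fingers": -1}, {"dx": 0.76, "dy": 0.95, "dz": 0, "roll": 0, "fingers": -1}, {"dx": 0.76, "dy": 0.95, "dz": 0, "roll": 0, "fingers": -1}]}}

```text
time: 9.78
tcp_pos: [502.8, 185.5, 253.3]
tcp_rot: [0.129, 0.992, 0.001, 0.001]
contact_force: [0.9, 0.4, -0.2]
width: 88.0
finger_force: 0.0
```

>>> {"method": "send_rows", "body": {"increments": [{"dx": 0.76, "dy": 0.95, "dz": 0, "roll": 0, "fingers": -1}, {"dx": 0, "dy": 0, "dz": 0, "roll": 0, "fingers": -1}, {"dx": 0, "dy": 0, "dz": 0, "roll": 0, "fingers": -1}]}}

```text
time: 10.03
tcp_pos: [487.1, 219.5, 251.8]
tcp_rot: [0.126, 0.992, -0.0, -0.001]
contact_force: [0.6, -0.1, -0.2]
width: 87.9
finger_force: 0.0
```

Run:
```python
from h import *
p=snap('wrist','w8.png'); C=cloud(p); V=p['depth']>0
for q in ['handles_mid','pliers','clip_centre']:
    print(q,[(np.array(r['location']).round(1),round(r['confidence'],2)) for r in env.pinpoint(q,p)[:2]])
d=np.hypot(C[...,0]-492,C[...,1]-220)
for z0,z1,n in [(145,160,'handle tops'),(125,145,'handles'),(70,82,'posts/bar'),(15,30,'ring'),(5,18,'foot')]:
    k=V&(d<75)&(C[...,2]>z0)&(C[...,2]<z1); Z=C[k]
    if len(Z)<5: print(n,len(Z)); continue
    (c,wh,ang)=cv2.minAreaRect(Z[:,:2].astype(np.float32)); print(n,len(Z),Z.mean(0),Z.min(0),Z.max(0),'rect',c,wh,ang)
to([492,220,260]); print(env.get_state()['joints'])
```

```text
handles_mid [(array([486.3, 219.1, 137.6]), 0.87), (array([372.5, 220.2, 112.2]), 0.85)]
pliers [(array([492.9, 219.7,  72.2]), 0.83), (array([371.6, 224.8,  52.3]), 0.68)]
clip_centre [(array([476.3, 337.9,  -0.3]), 0.97), (array([373.6, 216.9,  -2.5]), 0.93)]
handle tops 304 [490.389 218.431 150.087] [480.039 188.898 145.077] [502.294 248.504 152.813] rect (491.1649475097656, 218.98011779785156) (59.282325744628906, 13.772836685180664) 80.4051742553711
handles 268 [488.948 218.378 135.284] [480.156 193.357 125.136] [501.161 247.732 144.997] rect (491.18035888671875, 219.50686645507812) (55.2607307434082, 13.878013610839844) 80.327392578125
posts/bar 1180 [489.495 220.296  76.866] [470.531 178.29   70.032] [512.569 259.932  81.991] rect (491.1560974121094, 218.9055633544922) (79.02023315429688, 29.943567276000977) 80.02873229980469
ring 283 [481.163 219.832  23.887] [470.136 182.826  15.007] [500.88  259.499  29.994] rect (483.19830322265625, 220.0887908935547) (77.74640655517578, 26.376840591430664) 79.8900146484375
foot 2868 [477.42  221.532  10.391] [445.319 174.786   5.014] [537.42  269.893  17.921] rect (491.5597839355469, 218.92677307128906) (91.93910217285156, 79.81689453125) 80.56593322753906
tcp [489.068 215.708 252.313] yawY 1.3105 tilt [-0.    -0.001] F [-0.202 -0.316  0.154] w 87.80154266163869 t 10.2333
shift units [-0.058  0.163 -0.256]
[-0.847  0.235  0.413  1.799 -0.103  1.13   0.91 ]
```

View pics/w8.png

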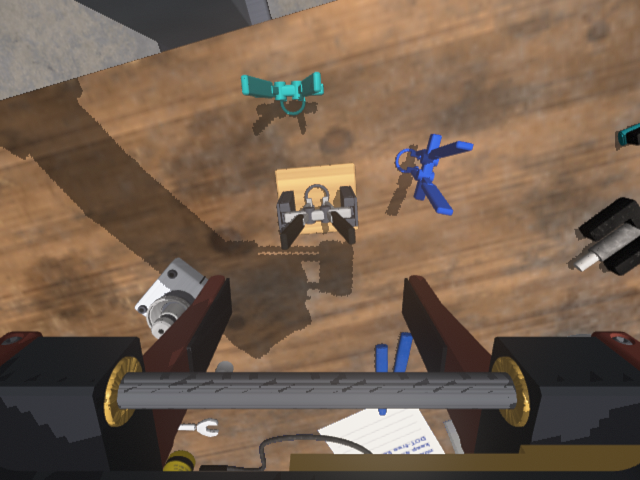

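The black pliers are between the posts at (317,215), with the handles along 80.3°, centred at (491.2,219.0) and tops at 152.5 mm. I need to roll by −0.9 and descend to TCP z≈112.

>>> {"method": "send_rows", "body": {"increments": [{"dx": 0, "dy": 0, "dz": 0.5, "roll": -0.9, "fingers": -1}, {"dx": 0, "dy": 0, "dz": 1, "roll": 0, "fingers": -1}, {"dx": 0, "dy": 0, "dz": 0.7, "roll": 0, "fingers": -1}, {"dx": 0, "dy": 0, "dz": 0, "roll": 0, "fingers": -1}, {"dx": 0, "dy": 0, "dz": 0, "roll": 0, "fingers": -1}]}}

```text
time: 10.65
tcp_pos: [488.5, 215.8, 186.1]
tcp_rot: [0.085, 0.996, -0.001, -0.001]
contact_force: [-0.5, 0.3, -0.0]
width: 87.8
finger_force: 0.0
```

```bash
cat >> h.py <<'E'
def avg(n=5):
    P=[];Y=[]
    for _ in range(n):
        s=env.get_state(); P.append(s['tcp_pos']); R=Ro.from_quat(s['tcp_rot']).as_matrix(); Y.append(np.arctan2(R[1,1],R[0,1])); env.snapshot('wrist')
    print('sd',np.std(P,0)); return np.mean(P,0),np.mean(Y),R,s
E
python3 - <<'E'
from h import *
P,Y,R,s=avg(6); print(P,Y); print('shift',R.T@(np.array([491.2,219,111.8])-P)/30,'roll',-(1.4015-Y)/.1)
E
```

```text
sd [0.366 0.574 0.691]
[489.26  216.85  187.483] 1.4016934519428446
shift [-0.048  0.078  2.523] roll 0.0019345194284459133
```

>>> {"method": "send_rows", "body": {"increments": [{"dx": -0.05, "dy": 0.08, "dz": 0.5, "roll": 0, "fingers": -1}, {"dx": 0, "dy": 0, "dz": 0.8, "roll": 0, "fingers": -1}, {"dx": 0, "dy": 0, "dz": 0.8, "roll": 0, "fingers": -1}, {"dx": 0, "dy": 0, "dz": 0.42, "roll": 0, "fingers": -1}, {"dx": 0, "dy": 0, "dz": 0, "roll": 0, "fingers": -1}]}}

```text
time: 11.37
tcp_pos: [488.9, 219.0, 108.9]
tcp_rot: [0.084, 0.996, -0.001, -0.001]
contact_force: [-0.0, -0.4, -0.2]
width: 88.0
finger_force: 0.0
```

>>> {"method": "send_rows", "body": {"increments": [{"dx": 0, "dy": 0, "dz": 0, "roll": 0, "fingers": -1}, {"dx": 0, "dy": 0, "dz": 0, "roll": 0, "fingers": 1}, {"dx": 0, "dy": 0, "dz": 0, "roll": 0, "fingers": 1}, {"dx": 0, "dy": 0, "dz": 0, "roll": 0, "fingers": 1}, {"dx": 0, "dy": 0, "dz": 0, "roll": 0, "fingers": 1}]}}

```text
time: 11.78
tcp_pos: [490.8, 219.7, 111.8]
tcp_rot: [0.084, 0.996, 0.001, 0.001]
contact_force: [-0.2, -0.8, 0.2]
width: 64.5
finger_force: 0.0
```

>>> {"method": "send_rows", "body": {"increments": [{"dx": 0, "dy": 0, "dz": 0, "roll": 0, "fingers": 1}, {"dx": 0, "dy": 0, "dz": 0, "roll": 0, "fingers": 1}, {"dx": 0, "dy": 0, "dz": 0, "roll": 0, "fingers": 1}, {"dx": 0, "dy": 0, "dz": 0, "roll": 0, "fingers": 1}, {"dx": 0, "dy": 0, "dz": 0, "roll": 0, "fingers": 1}]}}

```text
time: 12.2
tcp_pos: [491.2, 219.5, 111.9]
tcp_rot: [0.084, 0.996, 0.0, 0.001]
contact_force: [0.2, -1.3, 7.8]
width: 31.2
finger_force: 5.1
```

>>> {"method": "send_rows", "body": {"increments": [{"dx": 0, "dy": 0, "dz": 0, "roll": 0, "fingers": 1}, {"dx": 0, "dy": 0, "dz": 0, "roll": 0, "fingers": 1}, {"dx": 0, "dy": 0, "dz": 0, "roll": 0, "fingers": 1}]}}

```text
time: 12.45
tcp_pos: [491.2, 219.4, 111.9]
tcp_rot: [0.084, 0.996, 0.0, 0.001]
contact_force: [-0.6, -0.5, 8.2]
width: 28.5
finger_force: 30.0
```

Run:
```python
from h import *
s=env.get_state(); print(s['width'],s['finger_force'],s['contact_force'],s['ft_torque'])
to([491.2,219,220])
```

```text
28.499742885927446 30.02749264240265 [-0.571 -0.5    8.191] [-0.457  0.18   0.03 ]
tcp [491.191 219.381 111.944] yawY 1.4027 tilt [0.002 0.001] F [-0.571 -0.5    8.191] w 28.499742885927446 t 12.45
shift units [-0.008 -0.009 -3.602]
```

>>> {"method": "send_rows", "body": {"increments": [{"dx": 0, "dy": 0, "dz": -0.3, "roll": 0, "fingers": 1}, {"dx": 0, "dy": 0, "dz": -0.6, "roll": 0, "fingers": 1}, {"dx": 0, "dy": 0, "dz": -0.8, "roll": 0, "fingers": 1}, {"dx": 0, "dy": 0, "dz": -0.8, "roll": 0, "fingers": 1}, {"dx": 0, "dy": 0, "dz": -0.8, "roll": 0, "fingers": 1}]}}

```text
time: 12.87
tcp_pos: [489.8, 219.2, 211.0]
tcp_rot: [0.084, 0.996, -0.0, -0.0]
contact_force: [-0.4, 0.7, -1.4]
width: 28.5
finger_force: 30.0
```

>>> {"method": "send_rows", "body": {"increments": [{"dx": 0, "dy": 0, "dz": -0.6, "roll": 0, "fingers": 1}, {"dx": 0, "dy": 0, "dz": -0.2, "roll": 0, "fingers": 1}, {"dx": 0, "dy": 0, "dz": 0, "roll": 0, "fingers": 1}, {"dx": 0, "dy": 0, "dz": 0, "roll": 0, "fingers": 1}, {"dx": 0, "dy": 0, "dz": 0, "roll": 0, "fingers": 1}]}}

```text
time: 13.28
tcp_pos: [489.5, 219.2, 232.5]
tcp_rot: [0.084, 0.996, -0.001, -0.001]
contact_force: [0.3, -0.4, -2.1]
width: 29.1
finger_force: 30.0
```

```bash
cat > ring.py <<'E'
from h import *
def tool(p,s,P):
    R=Ro.from_quat(s['tcp_rot']).as_matrix(); return (cloud(p)-P)@R
if __name__=='__main__':
    P,Y,R,s=avg(5); print(P,Y,s['contact_force'],s['width'])
    p=snap('wrist','w9.png'); L=tool(p,s,P); V=p['depth']>0
    print(env.pinpoint('clip_centre',p)[:2], env.pinpoint('handles_mid',p)[:1])
    for z0,z1 in [(85,100),(30,45),(-45,-10)]:
        k=V&(np.hypot(L[...,0],L[...,1])<50)&(L[...,2]>z0)&(L[...,2]<z1); Z=L[k]
        if len(Z): print(z0,len(Z),Z.min(0),Z.max(0),np.median(Z,0))
    t=np.array([575,20.3]); print('shift to put tcp over axle',R.T@np.r_[t-P[:2],0]/30)
E
python3 ring.py
```

```text
sd [0.154 0.03  0.165]
[489.678 219.176 232.659] 1.4030764948747378 [-0.064  1.219 -0.843] 28.741359373732774
[{'location': [374.2, 224.9, -0.2], 'confidence': 0.82}, {'location': [474.0, 337.3, 3.0], 'confidence': 0.7}] [{'location': [373.5, 219.6, 112.1], 'confidence': 0.96}]
85 372 [ -0.913 -19.118  85.036] [22.654 19.024 90.677] [17.972 -0.427 88.573]
30 2058 [ -8.716 -33.222  30.018] [ 8.052 32.436 43.179] [ 2.447 -0.424 33.527]
-45 4055 [-11.538 -25.765 -44.994] [ 12.213  25.238 -10.004] [  6.359   8.243 -34.4  ]
shift to put tcp over axle [-3.911 -6.061  0.003]
```

View pics/w9.png

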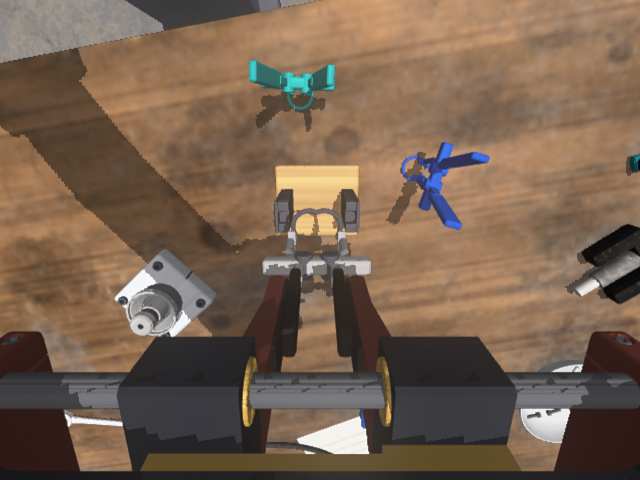

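The pliers are held upright with the ring spread at (318,222) and the bar at (318,266). The axle is at (150,305). Moving over it.

>>> {"method": "send_rows", "body": {"increments": [{"dx": -0.58, "dy": -0.86, "dz": 0, "roll": 0, "fingers": 1}, {"dx": -0.58, "dy": -0.86, "dz": 0, "roll": 0, "fingers": 1}, {"dx": -0.58, "dy": -0.86, "dz": 0, "roll": 0, "fingers": 1}, {"dx": -0.58, "dy": -0.86, "dz": 0, "roll": 0, "fingers": 1}, {"dx": -0.58, "dy": -0.86, "dz": 0, "roll": 0, "fingers": 1}]}}

```text
time: 14.1
tcp_pos: [555.0, 76.4, 234.0]
tcp_rot: [0.084, 0.997, 0.0, 0.0]
contact_force: [0.2, 0.0, -1.6]
width: 28.7
finger_force: 30.0
```

>>> {"method": "send_rows", "body": {"increments": [{"dx": -0.58, "dy": -0.86, "dz": 0, "roll": 0, "fingers": 1}, {"dx": -0.58, "dy": -0.86, "dz": 0, "roll": 0, "fingers": 1}, {"dx": 0, "dy": 0, "dz": 0.7, "roll": 0, "fingers": 1}, {"dx": 0, "dy": 0, "dz": 0.7, "roll": 0, "fingers": 1}, {"dx": 0, "dy": 0, "dz": 0, "roll": 0, "fingers": 1}]}}

```text
time: 14.52
tcp_pos: [578.2, 20.4, 188.3]
tcp_rot: [0.084, 0.996, -0.001, -0.003]
contact_force: [-1.3, -0.0, -2.6]
width: 28.6
finger_force: 30.0
```

```bash
cat > ring.py <<'E'
from h import *
from scipy.optimize import least_squares
def run(f=None,n=4,hi=95):
    Rs=[];A=[]
    P,Y,R,s=avg(n); print('tcp',P,Y,'F',s['contact_force'],'w',s['width'])
    for i in range(n):
        p=snap('wrist',f if i==0 else None); C=cloud(p); L=(C-P)@R; V=p['depth']>0
        Z=L[V&(L[...,2]>86)&(L[...,2]<hi)&(L[...,0]>4)&(np.hypot(L[...,0]-4,L[...,1])<22)&(np.hypot(L[...,0]-4,L[...,1])>12)]
        q=least_squares(lambda q: np.hypot(Z[:,0]-q[0],Z[:,1]-q[1])-q[2],[4,0,15.5],loss='soft_l1',f_scale=.7).x
        Rs.append(np.r_[q,np.median(Z[:,2]),len(Z),Z[:,0].max()])
        a=C[V&(np.hypot(C[...,0]-575,C[...,1]-20.3)<14)&(C[...,2]>75.5)&(C[...,2]<80)]
        l=(a-P)@R; A.append(np.r_[l.min(0)[:2],l.max(0)[:2],np.median(a[:,2]),len(a)] if len(a)>5 else np.zeros(6))
    Rs=np.array(Rs);A=np.array(A); print('ring cx cy r z n xmax\n',Rs.round(2)); print('axle top tool ext xmin ymin xmax ymax z n\n',A.round(2))
    r=Rs.mean(0); t=(R.T@(np.array([575,20.3,0])-P)); print('axle(known) in tool',t[:2],'-> shift units',(t[:2]-r[:2])/30, 'ring mid z world',P[2]-r[3]-1.75)
import sys
if __name__=='__main__': run(sys.argv[1] if len(sys.argv)>1 else None)
E
python3 ring.py w10.png
```

```text
sd [0.889 0.348 1.603]
tcp [579.361  20.965 190.698] 1.4028020810979085 F [-0.078  0.744 -1.307] w 29.02306968148221
ring cx cy r z n xmax
 [[  2.15   0.42  19.25  86.87 304.    21.45]
 [  2.19   0.57  19.13  86.77 265.    21.23]
 [  2.3    0.39  19.02  86.89 271.    21.3 ]
 [  2.36   0.52  19.06  86.97 293.    21.38]]
axle top tool ext xmin ymin xmax ymax z n
 [[ -7.82 -13.04  16.06  10.75  78.41 546.  ]
 [ -7.06 -12.93  16.29  10.06  78.29 544.  ]
 [ -7.91 -12.95  16.15  10.04  78.33 552.  ]
 [ -7.87 -12.97  16.59  10.02  78.38 550.  ]]
axle(known) in tool [ 4.229 -1.388] -> shift units [ 0.066 -0.062] ring mid z world 102.07248463578307
```

```bash
cat > ring2.py <<'E'
from h import *
from scipy.optimize import least_squares
def run(n=3,verbose=True):
    for i in range(n):
        p=snap('wrist'); s=env.get_state(); R=Ro.from_quat(s['tcp_rot']).as_matrix(); C=cloud(p); V=p['depth']>0
        O=np.array([575,20.3,0]); L=(C-O)@R   # tool-aligned axes about axle axis; z = -height
        L[...,2]=C[...,2]
        a=L[V&(np.hypot(L[...,0],L[...,1])<14)&(L[...,2]>76.5)&(L[...,2]<80)]
        ax=(a.min(0)+a.max(0))/2 if len(a) else np.zeros(3)
        k=V&(np.hypot(L[...,0],L[...,1])<28)&(L[...,0]>6)&(L[...,2]>81)&(L[...,2]<s['tcp_pos'][2]-84)
        Z=L[k]
        if verbose and i==0:
            h,e=np.histogram(Z[:,2],np.arange(81,125,1)); print({int(b):int(c) for b,c in zip(e,h) if c})
        zt=np.percentile(Z[(Z[:,0]>13)][:,2],80)
        W=Z[np.abs(Z[:,2]-zt)<2]
        q=least_squares(lambda q: np.hypot(W[:,0]-q[0],W[:,1]-q[1])-q[2],[0,0,15.5],loss='soft_l1',f_scale=.5).x
        q2=least_squares(lambda q: np.hypot(W[:,0]-q[0],W[:,1]-q[1])-15.5,[0,0],loss='soft_l1',f_scale=.5).x
        print('tcp',s['tcp_pos'],'axle',ax[:2],len(a),'| ring',q,'fixr',q2,'n',len(W),'ztop',zt,'x',W[:,0].min(),W[:,0].max(),'y',W[:,1].min(),W[:,1].max(),'tcp-tool',((s['tcp_pos']-O)@R)[:2])
run()
E
python3 ring2.py; python3 -c "
from h import *
s=env.get_state();print(s['qd'],s['contact_force'],Ro.from_quat(s['tcp_rot']).as_matrix())"
```

```text
{101: 5, 102: 51, 103: 103, 104: 107, 105: 10}
tcp [580.579  21.336 192.732] axle [0.227 0.308] 528 | ring [-5.955  1.813 22.648] fixr [2.514 1.748] n 261 ztop 104.44786416531764 x 6.02640928446604 17.332896905497098 y -17.003522122352173 20.881696911364756 tcp-tool [-5.549  2.064]
tcp [580.518  21.338 192.553] axle [0.044 0.196] 533 | ring [-5.741  1.707 22.591] fixr [2.683 1.654] n 265 ztop 104.2806042076326 x 6.047932230414283 17.422861620004284 y -17.087206643166894 20.704626974287947 tcp-tool [-5.443  2.038]
tcp [580.425  21.29  192.391] axle [0.27  0.474] 527 | ring [-5.028  1.58  22.095] fixr [2.842 1.697] n 267 ztop 104.07723079515776 x 6.040725127477119 17.436329325129673 y -16.459221015095007 20.665734978159247 tcp-tool [-5.314  1.96 ]
[ 0.002  0.004 -0.001  0.003 -0.001 -0.002  0.001] [ 0.474  0.187 -0.494] [[-0.986  0.167  0.001]
 [ 0.167  0.986  0.   ]
 [-0.001  0.    -1.   ]]
```

```bash
cat > ring3.py <<'E'
from h import *
B={}
for i in range(4):
    p=snap('wrist'); s=env.get_state(); R=Ro.from_quat(s['tcp_rot']).as_matrix(); C=cloud(p); V=p['depth']>0
    P=s['tcp_pos']; L=(C-P)@R
    k=V&(np.abs(L[...,0]-2)<28)&(np.abs(L[...,1])<28)&(L[...,2]>78)&(L[...,2]<94)
    if i==0: T=[]
    T.append(L[k])
Z=np.concatenate(T); print('tcp',P)
h,e=np.histogram(Z[:,2],np.arange(78,95,1)); print({int(b):int(c) for b,c in zip(e,h) if c})
c=np.array([4,0]); r=np.hypot(*(Z[:,:2]-c).T); th=np.degrees(np.arctan2(Z[:,1]-c[1],Z[:,0]-c[0]))
for a in range(-180,180,15):
    k=(np.abs((th-a+180)%360-180)<7.5)
    if k.sum()>4: print(a,k.sum(),'r',np.percentile(r[k],[2,20,50,80,98]).round(1),'z',np.percentile(Z[k,2],[2,50,98]).round(1))
E
python3 ring3.py
```

```text
tcp [580.269  21.07  191.983]
{78: 29, 79: 30, 80: 27, 81: 54, 82: 288, 83: 283, 84: 90, 85: 30, 86: 11, 87: 118, 88: 614, 89: 570, 90: 160, 91: 20, 92: 1}
-120 48 r [17.5 18.1 18.8 19.5 20.1] z [82.  83.1 84.5]
-105 71 r [14.9 15.9 16.8 17.3 17.9] z [78.8 83.  89.3]
-90 273 r [14.8 16.  18.2 20.3 21.8] z [78.3 83.  90.5]
-75 197 r [16.2 17.1 18.4 19.7 21.2] z [82.1 88.5 90.7]
-60 128 r [17.7 18.7 19.7 20.7 21.5] z [87.7 89.1 90.5]
-45 130 r [18.3 19.3 20.3 21.2 21.7] z [87.8 88.8 90.9]
-30 137 r [17.9 18.7 19.9 20.7 21.5] z [87.4 88.9 91.1]
-15 115 r [15.8 17.2 18.3 19.1 19.9] z [87.7 89.  90.6]
0 122 r [14.8 15.8 17.1 17.9 18.8] z [87.5 89.1 90.8]
15 120 r [15.8 17.1 18.3 19.1 20.1] z [87.4 89.  90.6]
30 130 r [17.3 18.3 19.5 20.4 21.2] z [87.6 89.1 90.7]
45 129 r [17.8 18.6 19.7 20.6 21.2] z [87.6 88.9 90.4]
60 123 r [17.3 18.1 19.3 20.3 21. ] z [87.5 88.9 90.5]
75 192 r [15.7 16.6 17.9 19.3 20.3] z [82.4 88.4 90.7]
90 268 r [14.4 15.5 17.7 19.8 20.7] z [78.6 82.9 90.3]
105 82 r [13.9 15.1 15.9 16.4 17.1] z [78.7 83.5 90.4]
120 60 r [16.2 17.2 18.  19.1 19.9] z [82.3 83.5 84.9]
```

>>> {"method": "send_rows", "body": {"increments": [{"dx": 0.035, "dy": -0.048, "dz": 0.4, "roll": 0, "fingers": 1}, {"dx": 0, "dy": 0, "dz": 0, "roll": 0, "fingers": 1}, {"dx": 0, "dy": 0, "dz": 0, "roll": 0, "fingers": 1}, {"dx": 0, "dy": 0, "dz": 0, "roll": 0, "fingers": 1}, {"dx": 0, "dy": 0, "dz": 0, "roll": 0, "fingers": 1}]}}

```text
time: 15.68
tcp_pos: [579.2, 19.8, 180.3]
tcp_rot: [0.084, 0.996, 0.0, 0.0]
contact_force: [0.2, 0.3, -0.6]
width: 28.9
finger_force: 30.0
```

```bash
cat > ring4.py <<'E'
from h import *
def run(n=4):
    for i in range(n):
        p=snap('wrist'); s=env.get_state(); R=Ro.from_quat(s['tcp_rot']).as_matrix(); C=cloud(p); V=p['depth']>0
        O=np.array([575,20.3,0]); L=(C-O)@R; L[...,2]=C[...,2]
        a=L[V&(np.hypot(L[...,0],L[...,1])<14.5)&(L[...,2]>75.5)&(L[...,2]<80)]
        ax=(np.percentile(a,1,axis=0)+np.percentile(a,99,axis=0))/2 if len(a)>20 else np.zeros(3)
        zr=s['tcp_pos'][2]-89.5
        Z=L[V&(np.abs(L[...,2]-zr)<8)&(np.hypot(L[...,0],L[...,1])<26)&(np.hypot(L[...,0],L[...,1])>12.7)]; Z=Z[~((Z[:,2]<zr-3))]
        r=np.hypot(*Z[:,:2].T); th=np.degrees(np.arctan2(Z[:,1],Z[:,0]))
        f=lambda a:[np.round(np.percentile(r[np.abs((th-a+180)%360-180)<9],q),1) for q in (3,97)] if (np.abs((th-a+180)%360-180)<9).sum()>3 else None
        k=np.abs(th)<20
        print('tcp',s['tcp_pos'],'F',s['contact_force'],'axle',ax[:2].round(2),np.ptp(a,axis=0).round(1) if len(a) else '',len(a),'ring z',np.percentile(Z[k,2],[5,50,95]).round(1) if k.any() else None,{b:f(b) for b in (-105,-90,-60,-45,0,45,60,90,105)})
run()
E
python3 ring4.py
```

```text
tcp [579.284  19.825 180.381] F [ 0.792 -0.14  -2.109] axle [-0.14  0.31] [22.8 22.9  4.5] 682 ring z [90.3 91.3 92.5] {-105: [np.float64(14.8), np.float64(19.4)], -90: [np.float64(14.8), np.float64(21.0)], -60: [np.float64(17.7), np.float64(21.1)], -45: [np.float64(18.0), np.float64(21.2)], 0: [np.float64(14.6), np.float64(18.3)], 45: [np.float64(17.9), np.float64(21.0)], 60: [np.float64(17.6), np.float64(20.9)], 90: [np.float64(14.8), np.float64(20.9)], 105: [np.float64(14.6), np.float64(18.5)]}
tcp [579.244  19.812 180.32 ] F [ 0.271 -0.046 -0.757] axle [-0.07  0.29] [22.8 22.8  4.4] 682 ring z [90.  91.3 92.6] {-105: [np.float64(14.8), np.float64(18.0)], -90: [np.float64(14.6), np.float64(20.9)], -60: [np.float64(17.7), np.float64(21.0)], -45: [np.float64(18.0), np.float64(21.2)], 0: [np.float64(14.6), np.float64(18.4)], 45: [np.float64(17.8), np.float64(20.9)], 60: [np.float64(17.7), np.float64(21.0)], 90: [np.float64(14.7), np.float64(20.9)], 105: [np.float64(14.6), np.float64(17.4)]}
tcp [579.177  19.863 180.255] F [ 0.214 -0.091 -1.49 ] axle [-0.1   0.06] [22.6 22.9  4.4] 678
[... 211 characters left out ...]
64(14.7), np.float64(18.6)], 45: [np.float64(17.9), np.float64(21.0)], 60: [np.float64(17.7), np.float64(20.9)], 90: [np.float64(14.7), np.float64(21.0)], 105: [np.float64(14.6), np.float64(17.3)]}
tcp [579.135  19.831 180.196] F [ 0.191 -0.037 -1.997] axle [-0.06  0.3 ] [23.  22.9  4.5] 680 ring z [90.  91.3 92.3] {-105: [np.float64(14.7), np.float64(17.7)], -90: [np.float64(14.7), np.float64(20.9)], -60: [np.float64(17.7), np.float64(21.1)], -45: [np.float64(18.0), np.float64(21.3)], 0: [np.float64(14.8), np.float64(18.7)], 45: [np.float64(17.9), np.float64(21.1)], 60: [np.float64(17.7), np.float64(21.1)], 90: [np.float64(14.7), np.float64(21.0)], 105: [np.float64(14.7), np.float64(18.3)]}
```

Ring and axle are concentric within about 0.5 mm, with clearances of 14.7/14.7/14.7 mm against the axle's 12 mm radius. Lowering gently by about 27 mm.

>>> {"method": "send_rows", "body": {"increments": [{"dx": 0, "dy": 0, "dz": 0.15, "roll": 0, "fingers": 1}, {"dx": 0, "dy": 0, "dz": 0.15, "roll": 0, "fingers": 1}, {"dx": 0, "dy": 0, "dz": 0.1, "roll": 0, "fingers": 1}, {"dx": 0, "dy": 0, "dz": 0, "roll": 0, "fingers": 1}, {"dx": 0, "dy": 0, "dz": 0, "roll": 0, "fingers": 1}]}}

```text
time: 16.3
tcp_pos: [578.7, 19.8, 167.5]
tcp_rot: [0.084, 0.996, -0.0, -0.0]
contact_force: [0.3, 0.2, -1.3]
width: 28.8
finger_force: 30.0
```

```bash
python3 ring4.py
```

```text
tcp [578.922  19.753 167.77 ] F [ 0.048  0.719 -1.515] axle [0.5  0.19] [24.2 25.6  4.5] 756 ring z [77.3 78.5 79.6] {-105: [np.float64(15.1), np.float64(18.1)], -90: [np.float64(14.9), np.float64(21.1)], -60: [np.float64(18.2), np.float64(21.6)], -45: [np.float64(18.6), np.float64(22.0)], 0: [np.float64(15.3), np.float64(19.0)], 45: [np.float64(18.2), np.float64(21.4)], 60: [np.float64(17.1), np.float64(21.0)], 90: [np.float64(14.4), np.float64(20.7)], 105: [np.float64(14.5), np.float64(16.9)]}
tcp [579.035  19.717 167.93 ] F [-0.711  0.1   -1.245] axle [0.2  0.23] [23.7 25.6  4.4] 751 ring z [77.8 78.7 80.2] {-105: [np.float64(15.1), np.float64(18.0)], -90: [np.float64(14.8), np.float64(21.2)], -60: [np.float64(18.0), np.float64(21.5)], -45: [np.float64(18.3), np.float64(21.7)], 0: [np.float64(15.1), np.float64(18.9)], 45: [np.float64(18.1), np.float64(21.3)], 60: [np.float64(17.4), np.float64(21.0)], 90: [np.float64(14.5), np.float64(20.7)], 105: [np.float64(14.4), np.float64(16.8)]}
tcp [579.068  19.762 168.019] F [ 0.626 -0.171 -1.156] axle [0.14 0.26] [24.  26.3  4.4] 756 ring 
[... 203 characters left out ...]
at64(14.8), np.float64(18.8)], 45: [np.float64(17.8), np.float64(21.1)], 60: [np.float64(17.7), np.float64(21.1)], 90: [np.float64(14.5), np.float64(20.8)], 105: [np.float64(14.4), np.float64(17.2)]}
tcp [579.074  19.734 168.056] F [-0.26   0.101 -1.384] axle [0.22 0.1 ] [26.4 25.6  4.4] 748 ring z [77.4 78.8 80.3] {-105: [np.float64(14.9), np.float64(18.0)], -90: [np.float64(14.8), np.float64(21.1)], -60: [np.float64(17.9), np.float64(21.2)], -45: [np.float64(18.3), np.float64(21.5)], 0: [np.float64(14.7), np.float64(18.6)], 45: [np.float64(17.8), np.float64(21.1)], 60: [np.float64(17.4), np.float64(21.0)], 90: [np.float64(14.6), np.float64(20.8)], 105: [np.float64(14.5), np.float64(17.2)]}
```

>>> {"method": "send_rows", "body": {"increments": [{"dx": 0, "dy": 0, "dz": 0.15, "roll": 0, "fingers": 1}, {"dx": 0, "dy": 0, "dz": 0.15, "roll": 0, "fingers": 1}, {"dx": 0, "dy": 0, "dz": 0.12, "roll": 0, "fingers": 1}, {"dx": 0, "dy": 0, "dz": 0.08, "roll": 0, "fingers": 1}, {"dx": 0, "dy": 0, "dz": 0, "roll": 0, "fingers": 1}]}}

```text
time: 16.92
tcp_pos: [578.5, 19.8, 152.1]
tcp_rot: [0.084, 0.996, -0.0, -0.001]
contact_force: [0.2, -0.3, -1.4]
width: 28.6
finger_force: 30.0
```

```bash
sed -i 's/\[~((Z\[:,2\]<zr-3))\]/[Z[:,2]>zr-3]/' ring4.py; python3 ring4.py
python3 - <<'E'
from h import *
s=env.get_state(); print(s['width'],s['finger_force'],s['contact_force'],s['ft_torque'],s['time'])
p=snap('scene'); print([env.pinpoint(q,p)[:2] for q in('clip_centre','handles_mid')])
E
```

```text
tcp [578.712  19.769 152.455] F [-0.437 -1.02  -0.672] axle [0.59 0.13] [23.7 22.8  4.5] 803 ring z [61.5 63.  64.1] {-105: [np.float64(15.0), np.float64(18.1)], -90: [np.float64(14.9), np.float64(21.1)], -60: [np.float64(18.0), np.float64(21.6)], -45: [np.float64(18.8), np.float64(22.2)], 0: [np.float64(15.4), np.float64(19.3)], 45: [np.float64(18.3), np.float64(21.5)], 60: [np.float64(17.2), np.float64(21.1)], 90: [np.float64(14.3), np.float64(20.7)], 105: [np.float64(14.2), np.float64(16.8)]}
tcp [578.914  19.762 152.746] F [-0.498  0.125 -1.009] axle [0.47 0.16] [24.  22.9  4.4] 817 ring z [62.1 63.3 64.4] {-105: [np.float64(15.0), np.float64(18.2)], -90: [np.float64(14.9), np.float64(21.1)], -60: [np.float64(18.1), np.float64(21.6)], -45: [np.float64(18.6), np.float64(21.9)], 0: [np.float64(15.3), np.float64(19.1)], 45: [np.float64(18.1), np.float64(21.4)], 60: [np.float64(17.5), np.float64(21.0)], 90: [np.float64(14.4), np.float64(20.7)], 105: [np.float64(14.3), np.float64(16.7)]}
tcp [579.013  19.746 152.921] F [ 0.626 -0.123 -1.597] axle [0.35 0.15] [23.2 22.9  4.5] 815 ring 
[... 522 characters left out ...]
105: [np.float64(14.8), np.float64(19.2)], -90: [np.float64(14.8), np.float64(21.1)], -60: [np.float64(17.9), np.float64(21.2)], -45: [np.float64(18.3), np.float64(21.6)], 0: [np.float64(14.9), np.float64(18.6)], 45: [np.float64(17.8), np.float64(21.2)], 60: [np.float64(17.7), np.float64(20.9)], 90: [np.float64(14.5), np.float64(20.8)], 105: [np.float64(14.4), np.float64(16.8)]}
29.22000519702291 29.990467429161072 [-0.238 -0.066 -1.82 ] [ 0.044 -0.013 -0.018] 17.1167
[[{'location': [473.2, 330.9, 2.5], 'confidence': 0.92}, {'location': [570.8, 19.0, 59.6], 'confidence': 0.86}], [{'location': [481.4, 336.2, 115.1], 'confidence': 0.93}, {'location': [580.6, 23.6, 173.8], 'confidence': 0.89}]]
```

```bash
python3 -c "
from plant import env
print(env.close_job())"
```

```text
the job is handed in; nothing more can be done
None
```

The job is handed in: the washer is nested and released on the axle, and the pliers are held upright with the ring fully spread around the groove (ring middle about 63 mm up, clear of the axle by over 2 mm).

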